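Set a fossil on its stand and hold the hand lens over it

TASK

Set the coiled fossil flat, spiral up and centred, on top of the little specimen stand, without dropping it, and leave it there. Then draw the hand lens up out of its slot in the rack, turn it level, and hold it still with its glass centred over the fossil, about 6 cm above it. Finish while still holding the lens there, clear of everything else, and leave the other things on the table as they are.

Things in the scene. Friction and masses are not known exactly. Their poses are not given: they have to be found in the camera images.
- fossil_centre (a point): Middle of the fossil: a round grey disc of stone, 46 mm in diameter, 14 mm thick, with a brown spiral (ammonite) in relief on top that rises to 18 mm. It lies flat on the felt mat, spiral up, at either end or in the middle of a row of three specimens 80 mm apart. This point is on its axis, 8 mm above its underside; z axis up. Loose, about 60 g.
- stand_top (a point): Centre of the upper face of the specimen stand: a white disc 36 mm in diameter and 5 mm thick on a thin steel stem, its upper face 60 mm above the table, with a round steel foot 70 mm in diameter. z up. Fixed to the table. The fossil is wider than the disc.
- lens_centre (a point): Centre of the glass of the hand lens: a flat see-through pane in a rectangular black frame 76 mm wide (y), 64 mm high (z), 10 mm thick (x), a straight black handle in the middle of one wide side. It stands upright in one slot of the rack, handle up. Its z axis points from the glass along the handle; x is the normal of the glass (either face will do). Loose, about 85 g.
- lens_handle (a point): Middle of the lens's handle, 90 mm from the centre of the glass along the lens's z axis; same axes. The handle is a straight bar of 18 mm (along y) by 14 mm (along x), 96 mm long, 48 mm to either side of this point.
- lens: The hand lens as a whole; its origin is the middle of the frame's edge opposite the handle, 32 mm from the centre of the glass. This edge rests on the floor of the slot.
- rack: Low wooden rack, 215 mm long (its y), 52 mm deep (its x) and 48 mm high, with two slots side by side, 55 mm to either side of its middle. Each slot is 79 mm long, 13 mm wide and 40 mm deep, its floor 8 mm above the table. Fixed; origin at the middle of its underside, z up. The lens stands in one slot, a mirror in the other, and either may be in either.
- fossil: The fossil as a whole; origin at the middle of its underside.
- stand: The specimen stand as a whole; origin at the middle of its foot, on the table, 60 mm below its top.
- mat: Blue felt mat, 100 mm (x) by 250 mm (y), 4 mm thick, fixed to the table; the specimens lie in a row along its y axis. Origin at the middle of its underside.
- mirror: Plain plastic mirror plate without handle, 76 mm wide, 100 mm high, 10 mm thick, standing in the other slot of the rack; to be left alone. Origin at the middle of its lower edge, z up.
- quartz: White pointed crystal, 34 mm across and 46 mm high, standing on the mat; to be left alone. Origin at its foot.
- pebble: Smooth rounded stone, 50 mm across and 22 mm high, on the mat; to be left alone. Origin at its foot.
- tumbler: Loose blue tumbler, 74 mm across and 95 mm high, standing on the table; to be left alone. Origin at its foot.
- pot: Small clear pot with a white lid, 50 mm across and 55 mm high; to be left alone. Origin at its foot.
- pencil: Green pencil, 176 mm long and 7 mm thick, lying on the table; to be left alone. Origin under its middle, x along it.
- glue: Glue stick standing on the table, 27 mm across and 88 mm high; to be left alone. Origin at its foot.

How it is judged (in metres and radians):
On the way, in this order (a step that is already met when the one before it is completed fails the run):
1. the fossil lies flat and centred on the stand, let go and still (horizontal distance between fossil_centre and stand_top below 0.012 m and z of fossil_centre in the frame of stand_top between 0.004 and 0.012 m and angle between fossil_centre's own z axis and vertical below 0.1 rad and contact force between fossil and stand above 0.1 N and contact force between fossil and the fingers below 0.05 N and linear speed of fossil below 0.03 m/s), for 0.3 s.
2. the lens is gripped and drawn up clear of the rack (z of lens_centre in the frame of rack above 0.085 m and contact force between lens and the fingers above 0.5 N and contact force between lens and rack below 0.05 N), for 0.2 s.
At the end, for the whole second after the job is handed in: Lens held still in the fingers, touching nothing else, level within 15 degrees (either face up), its centre within 18 mm of straight above the fossil's centre and 50 to 105 mm above the stand's top; the fossil lies flat, untouched, on the stand, centred within 12 mm (all of step 1 and (angle between lens_centre's own x axis and vertical below 0.26 rad or angle between lens_centre's own x axis and vertical above 2.88 rad) and contact force between lens and rack below 0.05 N and contact force between lens and stand below 0.05 N and contact force between lens and fossil below 0.05 N and contact force between lens and mirror below 0.05 N and contact force between lens and mat below 0.05 N and horizontal distance between lens_centre and fossil_centre below 0.018 m and z of lens_centre in the frame of stand_top between 0.05 and 0.105 m and contact force between lens and the fingers above 0.5 N and linear speed of lens below 0.03 m/s and angular speed of lens below 0.3 rad/s); the arm keeps its last pose, push and grip.
It fails at once if the fossil is dropped (falls freely more than about 12 mm) (contact force between fossil and the fingers below 0.01 N and linear speed of fossil above 0.5 m/s).
It fails at once if the crystal or the pebble is moved more than 3 cm (distance of any of quartz, pebble from where it was at the start of the episode above 0.03 m).
It fails at once if the mirror is moved more than 3 cm (distance of mirror from where it was at the start of the episode above 0.03 m).
It fails at once if the tumbler, pot, pencil or glue stick is moved more than 3 cm (distance of any of tumbler, pot, pencil, glue from where it was at the start of the episode above 0.03 m).
It also fails if it takes over 62 s, if anything falls off the work surface, if the arm or the gripper's body presses on something with over 40 N, if the wrist force passes 120 N, or if a joint passes its speed limit or range.

ROBOT

A 6-joint arm with a two-finger parallel gripper is mounted at the origin on the work surface. World frame = base frame: x ahead of the robot, y to its left, z up, the work surface at z = 0. Lengths are in mm, angles in rad, forces in N, time in s.
With the tool pointing down it reaches from about 250 to 775 mm from the base axis. Payload 8.9 kg.
Tool frame: the origin (TCP) lies at the very end of the fingers, on their centre line; the grasp point (between the pads) lies 19 mm behind it; z points along the fingers, y is the line along which they close (so a half turn about z gives the same grasp; the last joint's range is limited). The gripper opens to 85 mm and grips with 20 to 120 N. Pads are 22 mm wide; open, the fingers measure 114 mm over their backs; the gripper's body (76 mm by 85 mm) begins 54 mm behind the grasp point. The pads swing forward as they close: fully open they stand 13 mm farther back than shut.
Start: joints at [1.042, 0.291, -0.153, 1.127, 0, 1.431], TCP at [199.496, 485.618, 231.305] pointing down, gripper open.
Joint ranges: [-2.52, 2.52], [-0.91, 1.74], [-1.3, 1.37], [-1.96, 2.02], [-1.52, 1.47], [-3.14, 3.14]. Speed limits (rad/s): [2.22, 2.22, 2.79, 3.14, 3.14, 3.14].

INTERFACE

Orientations are given as [roll, pitch, yaw] about the fixed x, y, z axes, in that order (R = Rz(yaw) Ry(pitch) Rx(roll)).
In Python, from bench import bot gives the robot as it stands. The module is installed in compiled form; this text tells all that it offers.
- The arm moves only by the tool carry_out, never from a script. Its argument "moves" is a list of rows, each a list of 6 numbers: the shift along the world's x, y, z in units of 50 mm (1.0 is 50 mm), then the turn, a rotation vector about the world's x, y, z in units of 8 degrees (1.0 is 8 degrees). A call has 1 to 10 rows; each row is the pose to reach, as a shift and turn from the pose commanded when the call began; what a row does not reach only later rows make up. A row lasts 1/8 s, in which the tool goes at most 62.5 mm and 10.7 degrees, less where a joint would pass 70% of its speed; a pose out of reach is approached as far as the arm can. A call with a gripper value outside its range is refused whole. "fingers" is the opening, from 0 (shut) to 1 (fully open), set as the call begins (left out, the last holds). The fingers move at their own pace and stop on an object; "newtons" is the grip in N (left out, the last holds). Time passes only in rows, so rows that repeat a pose let the fingers close. It gives the time, the measured TCP pose, the force, the opening and the grip force at its end, in the units of the state.
- bot.get_state(): the state, without advancing time (a new reading comes with each control period).
- bot.camera(name): name is "scene" or "top"; returns the picture (400x640x3 uint8, red, green, blue); there is no depth.
- bot.get_calibration(name): a dict with "K" (3x3 intrinsics, pixels), "distortion" ([k1, k2, p1, p2, k3] as OpenCV has them; the pictures are not rectified), "origin" and "attitude" of the camera in the world. Camera axes: x right, y down, z forward; pixel columns grow to the right and rows downward; lengths in mm; the calibration is good to about 2 mm. A picture is of the moment at which its call begins. get_calibration takes no time and is no camera call.
- bot.job_done(): hands the job in; it is judged then, once.
Trained networks look in the newest picture that a camera, given by its name, has taken for a name from the list of things; names that differ only in an ending like _2 or _b are one class to them, and where a whole thing is asked for, a point or a joint stands for the part that bears it (a point fixed in the world has none). Each returns a list of dicts, best first, with "score" (0 to 1); they miss things now and then, are a little off and sometimes report something else, mostly with a low value. They report only what shows in the picture. A call takes as long as a camera call.
- bot.look_for(target, camera): "xyz" ([x, y, z] in mm, in world coordinates, good to about 4 mm: the middle of the surface that is visible of it).
- bot.masks_of(target, camera): "region" (400x640 bool, what is visible of it).
The state is a dict: "clock": time; "joints": joint angles; "joint_velocities": joint speeds; "effort": joint torques, N m; "ee_pos": TCP position; "tool_rot": TCP orientation; "ft_force": force on the tool from outside, world axes, zero at the start; "moment": the same for the moment, N m; "opening": opening from 0.0 (shut) to 1.0 (fully open); "finger_force": force on a finger pad.
Only numpy, scipy, OpenCV 4.12 (cv2) and the standard library are available. Lean on these libraries where they do the work, as an engineer would, in place of code of your own. Each camera call takes 0.05 s, during which the arm holds its last target. There are 200 camera calls.

## Working session

There is one attempt and no reset: what is moved stays moved. The work goes in short steps, Python scripts to look and compute and a tool call to move; the robot and the scene stay as the last step left them, time stands still between calls to the robot, and variables do not carry over. Pictures are saved under pics/ and viewed, at most 10 in all, crops included, and the job is handed in when it is done.

Besides the shell and the picture viewer there is one more tool, called after "Call:" as name([rows], argument=value, ...), one row to a line, values as JSON. carry_out: Moves the arm, as the interface text tells. Its arguments: {"type":"object","properties":{"moves":{"type":"array","items":{"type":"array","items":{"type":"number"}}},"fingers":{"type":"number"},"newtons":{"type":"number"}},"required":["moves"]}

```bash
mkdir -p pics; cat > h.py <<'E'
from bench import bot
import numpy as np, cv2
def ray(cam,uv):
    c=bot.get_calibration(cam); K=np.array(c["K"]);d=np.array(c["distortion"])
    p=cv2.undistortPoints(np.array([[uv]],float),K,d)[0,0]
    A=np.array(c["attitude"],float)
    if A.shape!=(3,3):
        from scipy.spatial.transform import Rotation as R
        A=R.from_euler('xyz',A).as_matrix()
    return np.array(c["origin"],float),A@np.array([p[0],p[1],1])
def onz(cam,uv,z):
    o,r=ray(cam,uv); return o+r*(z-o[2])/r[2]
def mid(m):
    v,u=np.nonzero(m); return u.mean(),v.mean()
E
python3 - <<'E'
from h import *
for c in("scene","top"):
    im=bot.camera(c); cv2.imwrite(f"pics/a_{c}.png",im[:,:,::-1]); k=bot.get_calibration(c);print(c,k["origin"],k["attitude"])
    for t in ["fossil","stand","lens","lens_handle","lens_centre","rack","mirror","quartz","pebble","stand_top","fossil_centre","tumbler","pot","glue","pencil"]:
        try: print(t,[(np.round(d["xyz"]).tolist(),round(d["score"],2)) for d in bot.look_for(t,c)[:3]])
        except Exception as e: print(t,e)
s=bot.get_state();print(s)
E
```

```text
scene [ 895.01252337 -465.50630994  875.44128941] [-2.51020499 -0.01554495  0.60559602]
fossil [([470.0, -218.0, 16.0], 0.56)]
stand [([657.0, -22.0, 18.0], 0.74), ([555.0, 198.0, 108.0], 0.66)]
lens [([556.0, 198.0, 109.0], 0.84)]
lens_handle [([554.0, 194.0, 110.0], 0.6)]
lens_centre [([556.0, 191.0, 108.0], 0.83)]
rack [([555.0, 207.0, 49.0], 0.88)]
mirror [([529.0, 290.0, 92.0], 0.6)]
quartz [([430.0, -371.0, 32.0], 0.68), ([658.0, -20.0, 14.0], 0.38)]
pebble [([458.0, -294.0, 24.0], 0.72), ([557.0, 191.0, 107.0], 0.6), ([798.0, 88.0, 62.0], 0.37)]
stand_top [([647.0, -27.0, 9.0], 0.97)]
fossil_centre [([471.0, -216.0, 15.0], 0.55)]
tumbler [([799.0, 89.0, 65.0], 0.67)]
pot [([710.0, -273.0, 54.0], 0.75)]
glue [([410.0, 169.0, 54.0], 0.72)]
pencil []
top [ 453.28134984  -32.31968235 1272.60589341] [-3.03009096  0.02592361 -1.56875581]
fossil [([464.0, -214.0, 20.0], 0.68)]
stand [([638.0, -17.0, 12.0], 0.55), ([417.0, 1.0, 4.0], 0.37)]
lens [([546.0, 199.0, 73.0], 0.68)]
lens_handle [([546.0, 198.0, 73.0], 0.57)]
lens_centre [([548.0, 200.0, 74.0], 0.48)]
rack [([534.0, 260.0, 50
[... 379 characters left out ...]
3.0], 0.72)]
{'clock': 1.6, 'joints': array([ 1.04170529e+00,  2.90707566e-01, -1.53433832e-01,  1.12667813e+00,
        1.74993755e-05,  1.43151330e+00]), 'joint_velocities': array([-0.00047653, -0.00079501, -0.00098664,  0.001375  , -0.00033574,
        0.00133816]), 'effort': array([-3.48380971e-03, -5.37016940e+01,  3.31639874e+01,  1.65327365e-03,
       -3.58837706e-04,  6.79003136e-06]), 'ee_pos': array([199.48355097, 485.6139244 , 231.28852575]), 'tool_rot': array([-3.14157210e+00, -2.05514536e-05,  2.75178464e+00]), 'ft_force': array([ 1.00037504,  0.48741744, -0.23657081]), 'moment': array([-0.01341821, -0.03319329,  0.00565114]), 'finger_force': 0.0, 'opening': 1.0009681610875836}
```

View pics/a_scene.png

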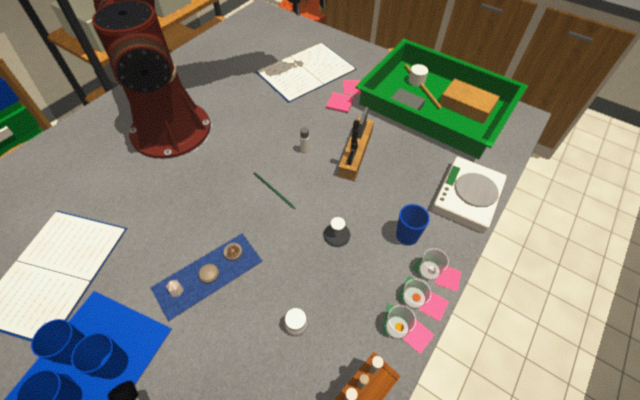

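View pics/a_top.png

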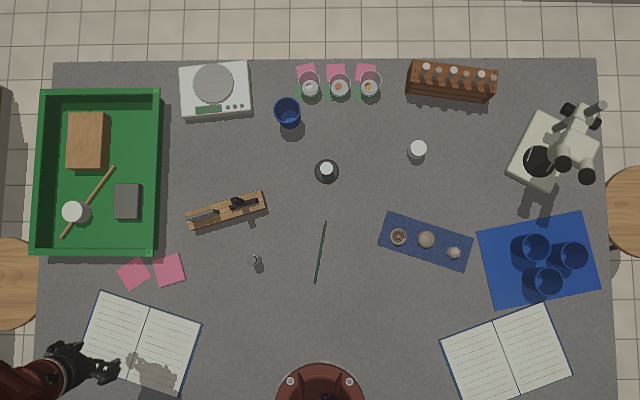

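```bash
python3 - <<'E'
from h import *
for c in("scene","top"):
    bot.camera(c)
    im=bot.camera(c)
    for t,z in [("fossil",14),("stand_top",60),("stand",60),("lens_handle",100),("lens",100),("rack",48),("mirror",108),("quartz",20),("pebble",15)]:
        for d in bot.masks_of(t,c)[:2]:
            m=d["region"]; u=mid(m); v,w=np.nonzero(m)
            print(c,t,round(d["score"],2),m.sum(),np.round(u,1),(w.min(),w.max(),v.min(),v.max()),np.round(onz(c,u,z),1))
            if t in("rack","mirror","lens_handle"): 
                q=cv2.boxPoints(cv2.minAreaRect(np.c_[w,v].astype(np.float32))); print([np.round(onz(c,p,z)[:2]).tolist() for p in q])
E
```

```text
scene fossil 0.83 279 [232.8 252. ] (np.int64(224), np.int64(242), np.int64(243), np.int64(261)) [ 467.  -216.1   14. ]
scene fossil 0.51 548 [336.5 233.1] (np.int64(324), np.int64(349), np.int64(218), np.int64(246)) [648.4 -21.6  14. ]
scene stand_top 0.65 578 [337.  232.6] (np.int64(324), np.int64(350), np.int64(218), np.int64(245)) [661.8 -43.3  60. ]
scene stand_top 0.33 262 [232.6 252.2] (np.int64(224), np.int64(242), np.int64(244), np.int64(261)) [ 490.  -230.2   60. ]
scene stand 0.64 557 [336.8 233.6] (np.int64(324), np.int64(349), np.int64(219), np.int64(246)) [663.  -45.9  60. ]
scene lens_handle 0.66 277 [353.5 141.4] (np.int64(348), np.int64(359), np.int64(120), np.int64(164)) [549.4 207.4 100. ]
[[579.0, 128.0], [501.0, 280.0], [521.0, 290.0], [598.0, 137.0]]
scene lens_handle 0.44 832 [355.1 154.8] (np.int64(338), np.int64(373), np.int64(118), np.int64(181)) [579.4 167.5 100. ]
[[576.0, 76.0], [501.0, 302.0], [561.0, 310.0], [627.0, 85.0]]
scene lens 0.56 292 [353.3 143.4] (np.int64(347), np.int64(358), np.int64(121), np.int64(165)) [553.1 200.5 100. ]
scene lens 0.27 1
[... 1602 characters left out ...]
ns 0.68 231 [240.4 202.7] (np.int64(229), np.int64(257), np.int64(197), np.int64(210)) [547.5 203.6 100. ]
top rack 0.64 1199 [228.5 210.9] (np.int64(186), np.int64(267), np.int64(191), np.int64(230)) [529.3 246.1  48. ]
[[528.0, 368.0], [590.0, 156.0], [534.0, 139.0], [472.0, 350.0]]
top mirror 0.67 217 [202.1 215. ] (np.int64(186), np.int64(218), np.int64(209), np.int64(221)) [514.9 301.  108. ]
[[512.0, 345.0], [536.0, 263.0], [518.0, 257.0], [493.0, 339.0]]
top quartz 0.61 125 [453.7 252.2] (np.int64(447), np.int64(460), np.int64(247), np.int64(257)) [ 419.3 -364.1   20. ]
top pebble 0.7 211 [426.3 239.1] (np.int64(419), np.int64(434), np.int64(231), np.int64(247)) [ 454.5 -291.7   15. ]
```

The views agree. The fossil, with its brown spiral, is at top (398,236), at the near end of the row beside the pebble (426,239) and the quartz. The stand's white disc is at top (326,169), and the lens handle is at top (242,202), in the right-hand slot of the rack. Next I move above the fossil, with the fingers closing across the row.

Call:
carry_out([
  [2.65, -7, -0.8, 0, 0, -5.3],
  [2.65, -7, -0.8, 0, 0, -5.3],
  [2.65, -7, -0.8, 0, 0, -5.3],
  [2.65, -7, -0.8, 0, 0, -5.3],
  [2.65, -7, -0.8, 0, 0, -5.3],
  [2.65, -7, -0.8, 0, 0, -5.3],
  [2.65, -7, -0.8, 0, 0, -5.3],
  [2.65, -7, -0.8, 0, 0, -5.3],
], fingers=0.75)

```text
clock: 3.7
ee_pos: [332.1, 135.5, 191.4]
tool_rot: [3.141, -0.0, 2.01]
ft_force: [-1.1, 0.5, -0.3]
opening: 0.751
finger_force: 0.0
```

Call:
carry_out([
  [2.65, -7, -0.8, 0, 0, -5.3],
  [2.65, -7, -0.8, 0, 0, -5.3],
  [2.65, -7, -0.8, 0, 0, -5.3],
  [2.65, -7, -0.8, 0, 0, -5.3],
  [2.65, -7, -0.8, 0, 0, -5.3],
  [2.65, -7, -0.8, 0, 0, -5.3],
  [2.65, -7, -0.8, 0, 0, -5.3],
  [2.65, -7, -0.8, 0, 0, -5.3],
])

```text
clock: 4.7
ee_pos: [464.8, -212.5, 150.9]
tool_rot: [-3.14, -0.001, 1.274]
ft_force: [-1.0, 0.6, 0.2]
opening: 0.748
finger_force: 0.0
```

```bash
python3 - <<'E'
from h import *
# white disc of the stand and the mat, in the first pictures
for c,(u,v) in {"scene":(337,228),"top":(326,170)}.items():
    im=cv2.imread(f"pics/a_{c}.png"); w=np.zeros(im.shape[:2],bool); w[v-16:v+16,u-16:u+16]=(im[v-16:v+16,u-16:u+16].min(2)>150)
    print(c,w.sum(),mid(w),np.round(onz(c,mid(w),60),1))
    hsv=cv2.cvtColor(im,cv2.COLOR_BGR2HSV)
    m=cv2.inRange(hsv,(105,100,40),(125,255,140)); b=np.zeros_like(m)
    if c=="top": b[205:275,375:476]=m[205:275,375:476]
    else: b[230:320,145:268]=m[230:320,145:268]
    v_,u_=np.nonzero(b); P=np.array([onz(c,p,4)[:2] for p in np.c_[u_,v_]],np.float32); print("mat",cv2.minAreaRect(P))
s=bot.get_state();print(s["clock"],s["ee_pos"],s["tool_rot"],s["opening"],s["joints"])
E
```

```text
scene 168 (np.float64(337.60714285714283), np.float64(222.54761904761904)) [647.2 -18.3  60. ]
mat ((451.6767578125, -292.13446044921875), (246.93836975097656, 97.33241271972656), 71.87525939941406)
top 128 (np.float64(326.0703125), np.float64(167.7421875)) [645.2 -18.2  60. ]
mat ((449.27349853515625, -290.0906066894531), (246.31346130371094, 97.67678833007812), 71.93933868408203)
4.7 [ 464.78219355 -212.46235774  150.94701102] [-3.14036144e+00 -7.53818002e-04  1.27396444e+00] 0.7482284157391293 [-5.72149726e-01  3.26828414e-01 -3.25193917e-01  9.20163772e-01
  3.90717905e-04  1.29547775e+00]
```

The stand top is at (646,-18). The two cameras agree to 2 mm at the known height of 60 mm. Next I go down partway over the fossil and check.

Call:
carry_out([
  [0, -0.04, -1, 0, 0, 0],
  [0, -0.04, -2.2, 0, 0, 0],
  [0, -0.04, -2.2, 0, 0, 0],
  [0, -0.04, -2.2, 0, 0, 0],
], fingers=0.85)

```text
clock: 5.2
ee_pos: [465.5, -215.7, 43.2]
tool_rot: [3.14, 0.0, 1.274]
ft_force: [-0.2, 0.5, 0.6]
opening: 0.847
finger_force: 0.0
```

```bash
python3 - <<'E'
from h import *
a=bot.camera("scene")[215:290,190:270]; b=bot.camera("top")[195:270,355:435]
f=lambda x:cv2.resize(x,None,fx=5,fy=5,interpolation=cv2.INTER_CUBIC)
cv2.imwrite("pics/b.png",np.hstack([f(a),f(b)])[:,:,::-1])
print(bot.get_state()["ee_pos"])
E
```

```text
[ 466.22345353 -216.73743686   43.8259031 ]
```

View pics/b.png

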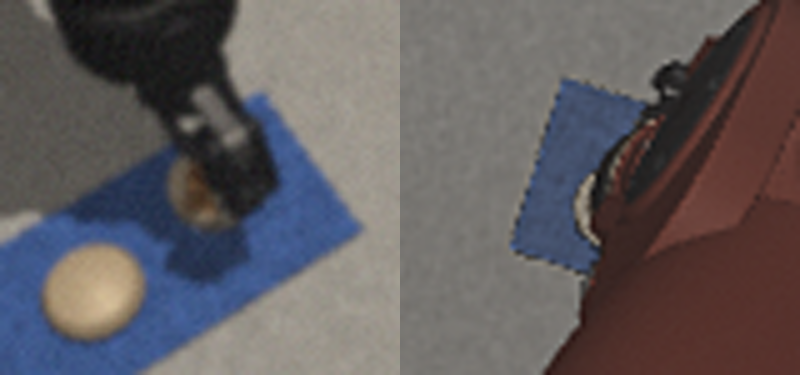

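The fossil (left crop, about (205,190)) lies between the fingers, and the pebble is clear. I'll go down with care.

Call:
carry_out([
  [-0.02, 0.03, -0.4, 0, 0, 0],
  [-0.02, 0.03, -0.7, 0, 0, 0],
  [-0.02, 0.03, -0.7, 0, 0, 0],
  [-0.02, 0.03, -0.7, 0, 0, 0],
])

```text
clock: 5.8
ee_pos: [463.9, -215.2, 7.0]
tool_rot: [3.141, 0.0, 1.272]
ft_force: [-0.2, 0.3, -0.6]
opening: 0.852
finger_force: 0.0
```

Call:
carry_out([
  [0, 0, -0.09, 0, 0, 0],
  [0, 0, -0.09, 0, 0, 0],
  [0, 0, -0.09, 0, 0, 0],
])

```text
clock: 6.18
ee_pos: [463.5, -214.9, 1.9]
tool_rot: [-3.142, 0.0, 1.272]
ft_force: [0.1, 1.1, -0.5]
opening: 0.852
finger_force: 0.0
```

Call:
carry_out([
  [0, 0, 0, 0, 0, 0],
  [0, 0, 0, 0, 0, 0],
  [0, 0, 0, 0, 0, 0],
  [0, 0, 0, 0, 0, 0],
  [0, 0, 0, 0, 0, 0],
  [0, 0, 0, 0, 0, 0],
  [0, 0, 0, 0, 0, 0],
  [0, 0, 0, 0, 0, 0],
], fingers=0.3, newtons=40)

```text
clock: 7.18
ee_pos: [463.6, -214.9, 2.2]
tool_rot: [3.141, 0.0, 1.272]
ft_force: [-0.7, 1.0, 5.6]
opening: 0.522
finger_force: 40.0
```

Call:
carry_out([
  [0, 0, 0.2, 0, 0, 0],
  [0, 0, 0.6, 0, 0, 0],
  [0, 0, 1.2, 0, 0, 0],
  [0, 0, 1.8, 0, 0, 0],
  [0, 0, 2.4, 0, 0, 0],
  [0, 0, 2.6, 0, 0, 0],
  [0, 0, 2.6, 0, 0, 0],
])

```text
clock: 8.05
ee_pos: [463.7, -215.0, 132.0]
tool_rot: [3.141, 0.0, 1.272]
ft_force: [-0.6, 0.1, 0.0]
opening: 0.519
finger_force: 40.9
```

```bash
python3 - <<'E'
from h import *
a=bot.camera("scene")[170:290,175:295]
f=lambda x:cv2.resize(x,None,fx=4,fy=4,interpolation=cv2.INTER_CUBIC)
cv2.imwrite("pics/c.png",f(a)[:,:,::-1])
print(bot.get_state())
for d in bot.look_for("fossil","scene")[:2]: print(d)
E
```

```text
{'clock': 8.1, 'joints': array([-5.77302055e-01,  3.44983216e-01, -3.56330328e-01,  8.70112028e-01,
        3.54891120e-06,  1.29254757e+00]), 'joint_velocities': array([ 0.00027143,  0.01407711, -0.01143488, -0.00436872,  0.00060556,
       -0.00072165]), 'effort': array([ 2.92950729e-02, -5.55317116e+01,  3.06618977e+01,  9.78230056e-02,
        1.48436106e-03, -3.04028674e-05]), 'ee_pos': array([ 463.18246139, -214.67900361,  131.23449031]), 'tool_rot': array([-3.14098858e+00, -1.76248638e-04,  1.27174297e+00]), 'ft_force': array([ 0.53574658, -0.35532331, -0.6740705 ]), 'moment': array([-0.0050296 ,  0.06829651, -0.01537603]), 'finger_force': 40.88214933872223, 'opening': 0.5208910229469635}
{'xyz': [469.3, -230.5, 145.3], 'score': 0.63}
{'xyz': [552.6, 195.5, 112.0], 'score': 0.15}
```

View pics/c.png

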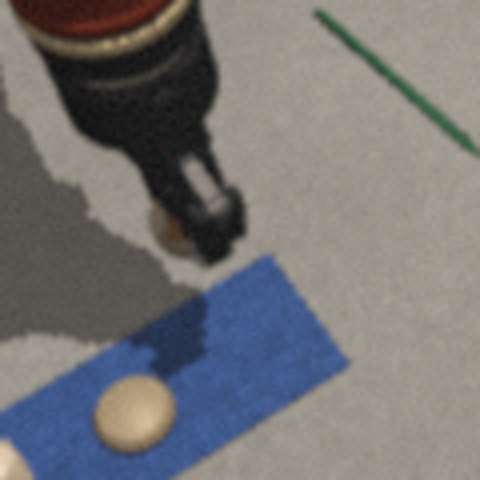

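The fossil is held flat and level, and the mat spot is empty. I carry it above the stand.

Call:
carry_out([
  [0.5, 0.55, 0, 0, 0, 0],
  [1.2, 1.3, 0, 0, 0, 0],
  [1.9, 2.1, 0, 0, 0, 0],
  [2.6, 2.8, 0, 0, 0, 0],
  [3.2, 3.45, 0, 0, 0, 0],
  [3.65, 3.93, 0, 0, 0, 0],
  [3.65, 3.93, 0, 0, 0, 0],
  [3.65, 3.93, 0, 0, 0, 0],
])

```text
clock: 9.15
ee_pos: [644.9, -18.6, 130.5]
tool_rot: [-3.139, 0.001, 1.272]
ft_force: [-0.1, -0.2, 0.1]
opening: 0.519
finger_force: 41.0
```

```bash
python3 - <<'E'
from h import *
im=bot.camera("scene"); s=bot.get_state(); print(s["ee_pos"],s["tool_rot"],s["opening"],s["clock"])
cal=bot.get_calibration("scene")
from scipy.spatial.transform import Rotation as R
def proj(P):
    A=np.array(cal["attitude"]); A=A if A.shape==(3,3) else R.from_euler('xyz',A).as_matrix()
    r=cv2.Rodrigues(A.T)[0]; return cv2.projectPoints(np.array(P,float),r,-A.T@np.array(cal["origin"]),np.array(cal["K"]),np.array(cal["distortion"]))[0][:,0]
for d in bot.masks_of("fossil","scene")[:2]:
    v,u=np.nonzero(d["region"]); print(d["score"],u.size,u.min(),u.max(),v.min(),v.max())
e=s["ee_pos"]; t=np.linspace(0,2*np.pi,73)
big=cv2.resize(im[150:270,270:400],None,fx=4.6,fy=4.6,interpolation=cv2.INTER_CUBIC)[:,:,::-1].copy()
for off,col in ((0,(0,255,0)),(-6,(0,0,255)),(6,(255,0,0))):
    for z in (2,16):
        p=proj(np.c_[e[0]+.311*off+23*np.cos(t),e[1]+.951*off+23*np.sin(t),np.full(73,e[2]+z)])
        print(off,z,p.min(0),p.max(0))
        cv2.polylines(big,[((p-[270,150]+.5)*4.6).astype(int)],True,col,1)
cv2.imwrite("pics/d.png",big)
E
```

```text
[644.89773175 -19.02392071 130.87068273] [-3.13969221e+00  5.83631831e-04  1.27107127e+00] 0.5190056638937043 9.2
0.51 177 329 341 197 214
0 2 [328.31318526 197.8322717 ] [347.90842908 214.01869055]
0 16 [328.48295087 194.36555884] [348.32746976 210.65332671]
-6 2 [326.2835622  199.05603521] [345.92760649 215.32028521]
-6 16 [326.4278888  195.59619996] [346.32190816 211.96327153]
6 2 [330.33290415 196.61438868] [349.88137602 212.72354351]
6 16 [330.52785781 193.1409046 ] [350.32441039 209.3499539 ]
```

View pics/d.png

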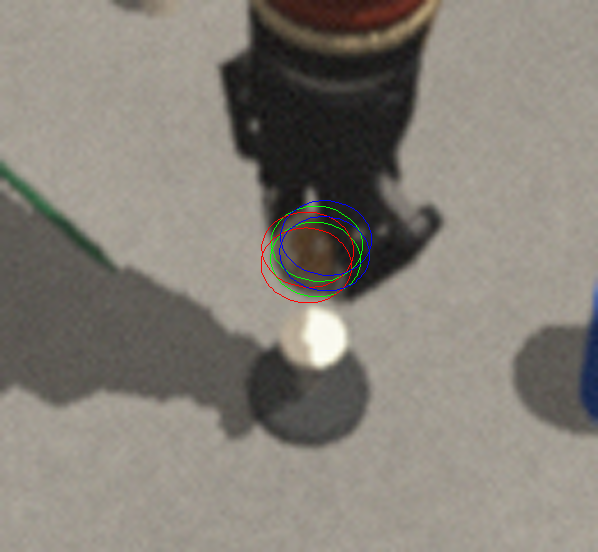

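The fossil outline matches offset 0 (green), so it sits centred in the grip. The white disc is right below, at crop (313,337). I lower it.

Call:
carry_out([
  [0.02, 0.01, -0.4, 0, 0, 0],
  [0.02, 0.01, -0.9, 0, 0, 0],
  [0.02, 0.01, -1.2, 0, 0, 0],
  [0.02, 0.01, -1.32, 0, 0, 0],
  [0.02, 0.01, -1.36, 0, 0, 0],
  [0.02, 0.01, -1.36, 0, 0, 0],
])

```text
clock: 10.0
ee_pos: [647.4, -18.0, 64.4]
tool_rot: [3.141, -0.0, 1.272]
ft_force: [1.2, -0.1, -0.2]
opening: 0.518
finger_force: 41.0
```

Call:
carry_out([
  [0, 0, -0.03, 0, 0, 0],
  [0, 0, -0.06, 0, 0, 0],
  [0, 0, -0.06, 0, 0, 0],
  [0, 0, -0.06, 0, 0, 0],
])

```text
clock: 10.5
ee_pos: [647.0, -17.9, 60.9]
tool_rot: [3.142, 0.0, 1.272]
ft_force: [0.7, -0.5, -0.4]
opening: 0.516
finger_force: 41.0
```

Call:
carry_out([
  [0, 0, -0.02, 0, 0, 0],
  [0, 0, -0.03, 0, 0, 0],
  [0, 0, -0.03, 0, 0, 0],
  [0, 0, -0.03, 0, 0, 0],
])

```text
clock: 11.0
ee_pos: [647.0, -17.9, 59.3]
tool_rot: [-3.142, -0.0, 1.272]
ft_force: [-0.5, 0.0, -0.7]
opening: 0.519
finger_force: 41.0
```

Call:
carry_out([
  [0, 0, -0.02, 0, 0, 0],
  [0, 0, -0.03, 0, 0, 0],
  [0, 0, -0.03, 0, 0, 0],
  [0, 0, -0.03, 0, 0, 0],
])

```text
clock: 11.5
ee_pos: [647.1, -17.9, 58.2]
tool_rot: [3.141, -0.0, 1.272]
ft_force: [-1.3, 0.9, 5.7]
opening: 0.522
finger_force: 41.6
```

The fossil touches the stand (5.7 N up), so I let go and retreat upward.

Call:
carry_out([
  [0, 0, 0, 0, 0, 0],
  [0, 0, 0, 0, 0, 0],
  [0, 0, 0, 0, 0, 0],
  [0, 0, 0, 0, 0, 0],
  [0, 0, 0, 0, 0, 0],
  [0, 0, 0, 0, 0, 0],
], fingers=0.9)

```text
clock: 12.25
ee_pos: [647.0, -17.9, 57.8]
tool_rot: [3.142, -0.0, 1.272]
ft_force: [-1.0, 0.2, -0.4]
opening: 0.898
finger_force: 0.0
```

Call:
carry_out([
  [0, 0, 0.3, 0, 0, 0],
  [0, 0, 0.8, 0, 0, 0],
  [0, 0, 1.8, 0, 0, 0],
  [0, 0, 3, 0, 0, 0],
  [-0.8, 1.8, 4, 0, 0, 0],
  [-1.6, 3.6, 4, 0, 0, 0],
  [-1.6, 3.6, 4, 0, 0, 0],
  [-1.6, 3.6, 4, 0, 0, 0],
])

```text
clock: 13.25
ee_pos: [565.8, 165.1, 260.0]
tool_rot: [3.14, -0.001, 1.275]
ft_force: [0.3, 1.0, -0.1]
opening: 0.899
finger_force: 0.0
```

```bash
python3 - <<'E'
from h import *
a=bot.camera("scene"); b=bot.camera("top"); s=bot.get_state(); print(s["ee_pos"],s["tool_rot"],s["clock"],s["joints"])
for c in("scene","top"):
    for t in ("fossil","lens_handle"):
      for d in bot.masks_of(t,c)[:1]:
        m=d["region"]; print(c,t,d["score"],m.sum(),mid(m),onz(c,mid(m),75 if t=="fossil" else 100))
f=lambda x:cv2.resize(x,(400,400),interpolation=cv2.INTER_CUBIC)
cv2.imwrite("pics/e.png",np.hstack([f(a[190:250,305:365]),f(b[140:200,296:356])])[:,:,::-1])
E
```

```text
[566.54583116 163.74257994 259.23147632] [ 3.14012894e+00 -8.13231475e-04  1.27445004e+00] 13.35 [1.57370783e-01 4.02563433e-01 8.29903290e-02 1.24955116e+00
 8.93927028e-05 2.02451407e+00]
scene fossil 0.68 192 (np.float64(304.59375), np.float64(141.375)) [423.81553694 147.40960188  75.        ]
scene lens_handle 0.49 258 (np.float64(353.5232558139535), np.float64(142.24806201550388)) [551.13526735 204.64638298 100.        ]
top fossil 0.55 239 (np.float64(325.77824267782427), np.float64(166.92887029288704)) [645.02239491 -17.62180393  75.        ]
top lens_handle 0.63 84 (np.float64(318.7738095238095), np.float64(256.89285714285717)) [ 4.08913163e+02 -1.84518380e-01  1.00000000e+02]
```

View pics/e.png

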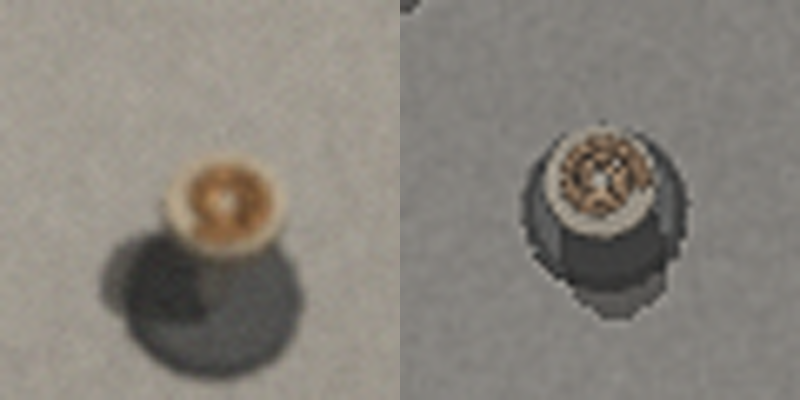

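The left crop shows the fossil at (224,203) and the right crop shows it at (603,180). It lies flat on the stand at about (645,-18), within 1 mm of the target. Next I fit the lens and rack pose from the first pictures.

```bash
cat >> h.py <<'E'
from scipy.spatial.transform import Rotation as R
def proj(cam,P):
    c=bot.get_calibration(cam); A=np.array(c["attitude"]); A=A if A.shape==(3,3) else R.from_euler('xyz',A).as_matrix()
    return cv2.projectPoints(np.array(P,float).reshape(-1,3),cv2.Rodrigues(A.T)[0],-A.T@np.array(c["origin"]),np.array(c["K"]),np.array(c["distortion"]))[0][:,0]
def box(x,y,yaw,dx,dy,z0,z1):
    c,s=np.cos(yaw),np.sin(yaw)
    return [[x+c*a-s*b,y+s*a+c*b,z] for a in(-dx/2,dx/2) for b in(-dy/2,dy/2) for z in(z0,z1)]
def hull(cam,B): return cv2.convexHull(proj(cam,B).astype(np.float32))
E
python3 - <<'E'
from h import *
from scipy.optimize import minimize
S=8; roi={"scene":(335,105,50,85),"top":(180,185,95,50)}; I={}; W={}
for c,(u,v,w,h) in roi.items():
    im=cv2.imread(f"pics/a_{c}.png")[v:v+h,u:u+w]; I[c]=im
    hsv=cv2.cvtColor(im,cv2.COLOR_BGR2HSV)
    W[c]=((hsv[...,1]>90)&(hsv[...,0]<25)&(hsv[...,2]>60)).astype(float), (im.max(2)<60).astype(float)
def draw(c,bs,k=4):
    u,v,w,h=roi[c]; m=np.zeros((h*k,w*k),np.uint8)
    for b in bs: cv2.fillConvexPoly(m,((hull(c,b)-[u,v]+.5)*k).round().astype(np.int32),1)
    return cv2.resize(m.astype(np.float32),(w,h),interpolation=cv2.INTER_AREA)
def parts(p):
    x,y,a=p; n=np.array([-np.sin(a),np.cos(a)]); 
    l=np.array([x,y])-55*n
    return box(x,y,a,52,215,0,48), [box(*l,a,14,18,82,178),box(*l,a,10,76,48,72)],[box(*(np.array([x,y])+55*n),a,10,76,48,108)]
def cost(p,q=None):
    r,l,m=parts(p); t=0
    for c in roi:
        R_,L,M=draw(c,[r]),draw(c,l),draw(c,m)
        wood,dark=W[c]; vis=R_*(1-L)*(1-M)
        t+=np.abs(vis-wood)[M<.5].sum()+ np.abs(L-dark)[(M<.5)&(L+R_>0.1)].sum()
    return t
best=min((minimize(cost,[531+dx,254+dy,.285],method="Nelder-Mead",options=dict(initial_simplex=[[531+dx,254+dy,.285],[537+dx,254+dy,.285],[531+dx,261+dy,.285],[531+dx,254+dy,.33]])) for dx in(-4,3) for dy in(-4,4)),key=lambda r:r.fun)
print(best.x,best.fun,[W[c][1].sum() for c in W]); p=best.x
l=p[:2]-55*np.array([-np.sin(p[2]),np.cos(p[2])]); print("lens",l,np.degrees(p[2]))
# handle only, free x,y, on dark pixels in each camera
out=[]
for c,(u,v,w,h) in roi.items():
    g=cv2.resize(I[c],None,fx=5,fy=5,interpolation=cv2.INTER_CUBIC)
    r,L,M=parts(p)
    for b,col in((r,(0,255,0)),(L[0],(0,0,255)),(L[1],(0,255,255)),(M[0],(255,0,0))): cv2.polylines(g,[((hull(c,b)-[u,v]+.5)*5).astype(np.int32)],True,col,1)
    out.append(cv2.copyMakeBorder(g,0,425-g.shape[0],0,0,cv2.BORDER_CONSTANT))
cv2.imwrite("pics/f.png",np.hstack(out))
E
```

```text
Traceback (most recent call last):
  File "h.py", line 22, in hull
    def hull(cam,B): return cv2.convexHull(proj(cam,B).astype(np.float32))
                                           ~~~~^^^^^^^
  File "h.py", line 17, in proj
    c=bot.get_calibration(cam); A=np.array(c["attitude"]); A=A if A.shape==(3,3) else R.from_euler('xyz',A).as_matrix()
ValueError: time passes only in moves, steps and waits
```

```bash
cat >> h.py <<'E'
import functools
_cal=functools.lru_cache(None)(bot.get_calibration)
class _B:
    def __getattr__(s,n): return _cal if n=="get_calibration" else getattr(_bot,n)
_bot=bot; bot=_B()
E
cat > fit.py <<'E'
from h import *
from scipy.optimize import minimize
roi={"scene":(335,105,50,85),"top":(180,185,95,50)}; I={}; W={}
for c,(u,v,w,h) in roi.items():
    im=cv2.imread(f"pics/a_{c}.png")[v:v+h,u:u+w]; I[c]=im
    hsv=cv2.cvtColor(im,cv2.COLOR_BGR2HSV)
    W[c]=((hsv[...,1]>90)&(hsv[...,0]<25)&(hsv[...,2]>60)).astype(float), (im.max(2)<60).astype(float)
def draw(c,bs,k=4):
    u,v,w,h=roi[c]; m=np.zeros((h*k,w*k),np.uint8)
    for b in bs: cv2.fillConvexPoly(m,((hull(c,b)-[u,v]+.5)*k).round().astype(np.int32),1)
    return cv2.resize(m.astype(np.float32),(w,h),interpolation=cv2.INTER_AREA)
def parts(p):
    x,y,a=p; n=np.array([-np.sin(a),np.cos(a)]); l=np.array([x,y])-55*n
    return box(x,y,a,52,215,0,48), [box(*l,a,14,18,82,178),box(*l,a,10,76,48,72)],[box(*(np.array([x,y])+55*n),a,10,76,48,108)]
def cost(p):
    r,l,m=parts(p); t=0
    for c in roi:
        R_,L,M=draw(c,[r]),draw(c,l),draw(c,m)
        wood,dark=W[c]; vis=R_*(1-L)*(1-M)
        t+=np.abs(vis-wood)[M<.5].sum()+np.abs(L-dark)[(M<.5)&(L+R_>0.1)].sum()
    return t
s0=np.array([531,254,.285]); D=np.array([[0,0,0],[6,0,0],[0,7,0],[0,0,.04]])
best=min((minimize(cost,s0,method="Nelder-Mead",options=dict(initial_simplex=s0+D+[dx,dy,0])) for dx in(-4,3) for dy in(-4,4)),key=lambda r:r.fun)
p=best.x; print(p,best.fun,[W[c][1].sum() for c in W])
print("lens",p[:2]-55*np.array([-np.sin(p[2]),np.cos(p[2])]),np.degrees(p[2]))
out=[]
for c,(u,v,w,h) in roi.items():
    g=cv2.resize(I[c],None,fx=5,fy=5,interpolation=cv2.INTER_CUBIC); r,L,M=parts(p)
    for b,col in((r,(0,255,0)),(L[0],(0,0,255)),(L[1],(0,255,255)),(M[0],(255,0,0))): cv2.polylines(g,[((hull(c,b)-[u,v]+.5)*5).astype(np.int32)],True,col,1)
    out.append(cv2.copyMakeBorder(g,0,425-g.shape[0],0,0,cv2.BORDER_CONSTANT))
cv2.imwrite("pics/f.png",np.hstack(out))
E
python3 fit.py
```

```text
[5.33278138e+02 2.57171057e+02 2.97496954e-01] 486.328125 [np.float64(227.0), np.float64(266.0)]
lens [549.40017941 204.58703072] 17.045319885929246
```

View pics/f.png

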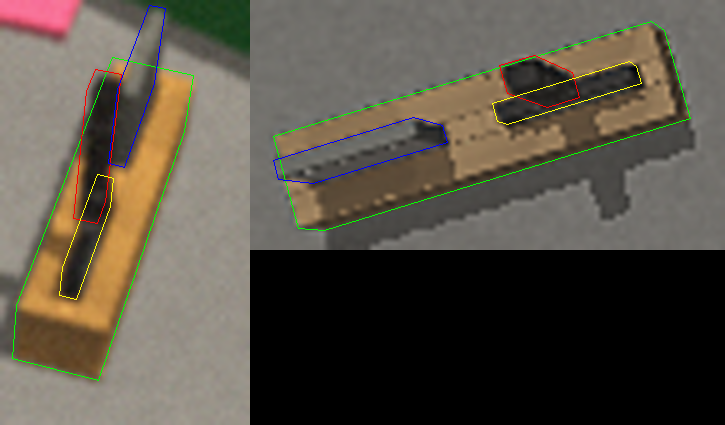

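The model outlines fit both views well. In the left view the handle (red) lies within about 2 mm, and the rack (green) and the frame (yellow) match. The lens is at (549,204) with yaw 17°. I align above the handle, closing across its 14 mm side.

Call:
carry_out([
  [-0.35, 0.8, 0, 0, 0, 4.25],
  [-0.35, 0.8, 0, 0, 0, 4.25],
  [-0.35, 0.8, 0, 0, 0, 4.25],
  [-0.35, 0.8, 0, 0, 0, 4.25],
  [-0.35, 0.8, 0, 0, 0, 4.25],
  [-0.35, 0.8, 0, 0, 0, 4.25],
], fingers=0.7)

```text
clock: 14.3
ee_pos: [549.7, 201.7, 257.7]
tool_rot: [-3.141, 0.0, 1.862]
ft_force: [-0.7, 0.5, 1.0]
opening: 0.703
finger_force: 0.0
```

Call:
carry_out([
  [0, 0.03, -0.8, 0, 0, 0],
  [0, 0.03, -1.5, 0, 0, 0],
  [0, 0.03, -1.9, 0, 0, 0],
  [0, 0.03, -2.3, 0, 0, 0],
  [0, 0.03, -2.7, 0, 0, 0],
  [0, 0.03, -2.7, 0, 0, 0],
  [0, 0.03, -2.7, 0, 0, 0],
])

```text
clock: 15.18
ee_pos: [550.0, 203.7, 123.6]
tool_rot: [3.141, 0.0, 1.864]
ft_force: [0.2, -0.7, 0.6]
opening: 0.696
finger_force: 0.0
```

Call:
carry_out([
  [0, 0, 0, 0, 0, 0],
  [0, 0, 0, 0, 0, 0],
  [0, 0, 0, 0, 0, 0],
  [0, 0, 0, 0, 0, 0],
  [0, 0, 0, 0, 0, 0],
  [0, 0, 0, 0, 0, 0],
  [0, 0, 0, 0, 0, 0],
  [0, 0, 0, 0, 0, 0],
], fingers=0, newtons=60)

```text
clock: 16.18
ee_pos: [550.0, 203.7, 123.4]
tool_rot: [3.14, 0.0, 1.865]
ft_force: [-0.3, 0.4, 5.9]
opening: 0.157
finger_force: 59.2
```

The handle is gripped: 13.3 mm opening and almost no side force. I draw it straight up.

Call:
carry_out([
  [0, 0, 0.2, 0, 0, 0],
  [0, 0, 0.5, 0, 0, 0],
  [0, 0, 0.9, 0, 0, 0],
  [0, 0, 1.4, 0, 0, 0],
  [0, 0, 2, 0, 0, 0],
  [0, 0, 2.6, 0, 0, 0],
  [0, 0, 3.1, 0, 0, 0],
  [0, 0, 3.1, 0, 0, 0],
  [0, 0, 3.1, 0, 0, 0],
])

```text
clock: 17.3
ee_pos: [549.0, 203.5, 277.2]
tool_rot: [-3.14, -0.0, 1.865]
ft_force: [0.1, -0.2, -1.2]
opening: 0.161
finger_force: 58.8
```

```bash
python3 - <<'E'
from h import *
a=bot.camera("scene"); s=bot.get_state(); print(s["ee_pos"],s["tool_rot"],s["joints"],s["clock"])
cv2.imwrite("pics/g.png",cv2.resize(a[60:200,270:440],None,fx=4,fy=4,interpolation=cv2.INTER_CUBIC)[:,:,::-1])
E
```

```text
[548.86640265 203.46814245 276.80506067] [-3.13983965e+00 -1.17721547e-04  1.86514041e+00] [2.30136482e-01 3.91648839e-01 1.12036705e-01 1.29294114e+00
 5.00014263e-06 1.50658862e+00] 17.35
```

View pics/g.png

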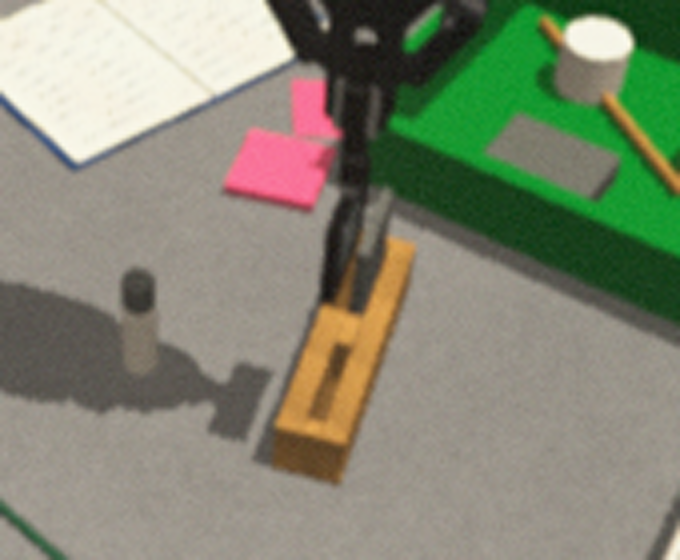

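The lens hangs straight and clear, the slot at (330,380) is empty, and the mirror still stands in its slot. Next I yaw and move to the stand's side, then pitch the tool level.

Call:
carry_out([
  [0.05, -0.6, 0, 0, 0, -0.5],
  [0.1, -1.4, 0, 0, 0, -1.1],
  [0.15, -2.2, 0, 0, 0, -1.7],
  [0.2, -3, 0, 0, 0, -2.3],
  [0.28, -3.7, 0, 0, 0, -2.8],
  [0.28, -4.19, 0, 0, 0, -3.12],
  [0.28, -4.19, 0, 0, 0, -3.12],
  [0.28, -4.19, 0, 0, 0, -3.12],
])

```text
clock: 18.35
ee_pos: [563.1, -5.3, 277.2]
tool_rot: [-3.14, -0.0, 1.43]
ft_force: [-0.3, 0.4, -1.5]
opening: 0.156
finger_force: 58.6
```

Call:
carry_out([
  [0, 0, 0, -0.13, -0.9, 0],
  [0, 0, 0, -0.26, -1.85, 0],
  [0, 0, 0, -0.4, -2.8, 0],
  [0, 0, 0, -0.53, -3.7, 0],
  [0, 0, 0, -0.66, -4.65, 0],
  [0, 0, 0, -0.8, -5.57, 0],
  [0, 0, 0, -0.8, -5.57, 0],
])

```text
clock: 19.23
ee_pos: [559.4, -4.1, 273.7]
tool_rot: [2.363, 0.001, 1.431]
ft_force: [-0.4, 0.0, -1.1]
opening: 0.154
finger_force: 59.2
```

Call:
carry_out([
  [0, 0, 0, -0.13, -0.9, 0],
  [0, 0, 0, -0.26, -1.85, 0],
  [0, 0, 0, -0.4, -2.8, 0],
  [0, 0, 0, -0.53, -3.7, 0],
  [0, 0, 0, -0.66, -4.65, 0],
  [0, 0, 0, -0.8, -5.57, 0],
  [0, 0, 0, -0.8, -5.57, 0],
  [0, 0, 0, -0.8, -5.57, 0],
])

```text
clock: 20.23
ee_pos: [667.3, 12.6, 298.4]
tool_rot: [1.601, 0.002, 1.411]
ft_force: [0.1, -0.3, -1.4]
opening: 0.157
finger_force: 59.4
```

```bash
python3 - <<'E'
from h import *
s=bot.get_state(); M=R.from_euler('xyz',s["tool_rot"]).as_matrix(); print(s["ee_pos"],s["tool_rot"],s["joints"]); print(M.round(3)); print("lens",s["ee_pos"]+83.4*M[:,2])
E
```

```text
[667.33085305  12.57239166 298.3967057 ] [1.60118358 0.00214436 1.41123578] [-0.02552906  0.69762591 -1.29004815 -1.95701178 -0.13403439  1.57274975]
[[ 0.159  0.03   0.987]
 [ 0.987 -0.003 -0.159]
 [-0.002  1.    -0.03 ]]
lens [ 7.49632563e+02 -6.77810125e-01  2.95862805e+02]
```

Level pitch straight ahead hits joint limits (joint 3 at -1.29, joint 4 at -1.957). I fit the arm's geometry from the logged joint readings to find a feasible heading using joint 5.

```bash
cat > kin.py <<'E'
from h import *
from scipy.optimize import least_squares
D=[([1.041705,.2907076,-.1534338,1.1266781,0,1.4315],[199.4836,485.6139,231.2885]),
([-.5721497,.3268284,-.3251939,.9201638,.0004,1.2955],[464.782,-212.462,150.947]),
([-.577302,.3449832,-.3563303,.870112,0,1.2925],[463.182,-214.679,131.234]),
([.1573708,.4025634,.0829903,1.2495512,0,2.0245],[566.546,163.743,259.231]),
([.2301365,.3916488,.1120367,1.2929411,0,1.50659],[548.866,203.468,276.805]),
([-.02552906,.69762591,-1.29004815,-1.95701178,-.13403439,1.57274975],[667.3309,12.5724,298.3967])]
def fk(q,p):
    A,B,C,Dd,H,Lt,e,r0=p; q1,q2,q3,q4,q5,q6=q; f=q2-q3; t=f+q4
    r=r0+A*np.sin(q2)+B*np.cos(q2)+C*np.cos(f)+Dd*np.sin(f)
    z=H+A*np.cos(q2)-B*np.sin(q2)-C*np.sin(f)+Dd*np.cos(f)
    T=np.array([np.cos(q5)*np.cos(t),np.sin(q5),-np.cos(q5)*np.sin(t)])  # tool dir in heading frame
    Q=R.from_euler('z',q1)
    w=np.array([r,e,z]); return Q.apply(w+Lt*T),Q.apply(T),Q.apply(w)
x0=[400,0,400,0,200,325,73,0]
reg=lambda p:np.array([p[1],p[3],p[7]])*.003
sol=least_squares(lambda p:np.r_[np.ravel([fk(q,p)[0]-x for q,x in D]),reg(p)],x0); P=sol.x
E
python3 - <<'E'
from kin import *
print(P.round(1)); print([np.round(fk(q,P)[0]-x,1).tolist() for q,x in D])
L=np.array([645.5,-18,142.]); lo=np.array([-2.52,-.91,-1.3,-1.96,-1.52]);hi=np.array([2.52,1.74,1.37,2.02,1.47])
for hd in (-100,-90,-75,-60,-45,-30,30,45,60,75,90,100):
  for tilt in (0,10):
    h,t=np.radians([hd,tilt]); T=np.array([np.cos(h)*np.cos(t),np.sin(h)*np.cos(t),-np.sin(t)])
    best=None
    for q4 in(-1,0,1):
      for q3 in (-.8,.3):
        g=lambda q:(lambda o:np.r_[(o[0]+83.4*o[1]-L)/10,(o[1]-T)*30])(fk(np.r_[q,0],P))
        s=least_squares(g,[0 if hd>0 else .3,.5,q3,q4,np.clip(h,-1.3,1.3)],bounds=(lo,hi))
        if best is None or s.cost<best.cost: best=s
    if best.cost<.5: print(hd,tilt,round(best.cost,3),best.x.round(2),"margin",np.minimum(best.x-lo,hi-best.x).min().round(2),"wrist",fk(np.r_[best.x,0],P)[2].round())
E
```

```text
[515.2 -76.4 367.3  56.6 225.  407.2  74.8  87.3]
[[-2.7, -0.9, -4.7], [1.3, 1.4, 1.5], [2.0, 0.9, 3.5], [0.5, 1.9, 0.9], [0.0, 1.9, -0.6], [-0.9, -9.2, -0.6]]
-100 10 0.314 [ 0.48  1.25  0.44  2.02 -0.91] margin 0.0 wrist [718. 456. 233.]
-90 10 0.0 [ 0.53  1.18  0.22  1.85 -1.02] margin 0.17 wrist [645. 465. 227.]
-75 0 0.0 [ 0.61  1.2  -0.12  1.82 -1.22] margin 0.2 wrist [519. 456. 142.]
-75 10 0.0 [ 0.6   1.05 -0.15  1.46 -1.19] margin 0.33 wrist [520. 449. 227.]
-60 0 0.0 [ 0.66  1.14 -0.47  1.53 -1.43] margin 0.09 wrist [400. 407. 142.]
-60 10 0.0 [ 0.65  0.95 -0.5   0.74 -1.36] margin 0.16 wrist [404. 400. 227.]
-45 0 0.0 [ 0.66  1.15 -0.81 -1.96 -1.45] margin 0.0 wrist [299. 329. 142.]
-45 10 0.0 [ 0.65  0.92 -0.84 -0.85 -1.35] margin 0.17 wrist [304. 324. 227.]
-30 10 0.0 [ 0.54  1.05 -1.2  -1.9  -1.04] margin 0.06 wrist [227. 224. 227.]
30 10 0.0 [-1.07  0.99 -1.12 -0.41  1.39] margin 0.08 wrist [ 227. -260.  227.]
45 0 0.0 [-1.04  1.14 -0.74  1.26  1.31] margin 0.16 wrist [ 299. -365.  142.]
45 10 0.0 [-1.03  0.92 -0.77  0.83  1.27] margin 0.2 wrist [ 304. -360.  227.]
60 0 0.0 [-0.96  1.14 -0.4   1.6   1.13] margin 0.34 wrist [ 400. -443.  142.]
60 10 0.0 [-0.95  0.97 -0.42  1.34  1.11] margin 0.36 wrist [ 404. -436.  227.]
75 0 0.0 [-0.86  1.22 -0.04  1.88  0.97] margin 0.14 wrist [ 519. -492.  142.]
75 10 0.0 [-0.86  1.07 -0.07  1.69  0.96] margin 0.33 wrist [ 520. -485.  227.]
90 10 0.0 [-0.75  1.21  0.3   1.99  0.8 ] margin 0.03 wrist [ 645. -501.  227.]
```

```bash
sed -i '/^x0=/,$d' kin.py; cat >> kin.py <<'E'
_fk=fk
def fk(q,p):
    a,T,w=_fk(q,p[:8]); t=q[1]-q[2]+q[3]; Q=R.from_euler('z',q[0])
    u=np.array([np.cos(t),0,-np.sin(t)]); n=np.array([0,1.,0])
    o=w+p[8]*Q.apply(u)+p[5]*T
    y0=Q.apply(np.cos(q[4])*n-np.sin(q[4])*u); x0=np.cross(y0,T)
    return o,T,w,np.cos(q[5])*y0-np.sin(q[5])*x0
reg=lambda p:np.array([p[1],p[3],p[7]])*.003
P=least_squares(lambda p:np.r_[np.ravel([fk(q,p)[0]-x for q,x in D]),reg(p)],[500,0,370,0,220,325,73,0,80]).x
lo=np.array([-2.52,-.91,-1.3,-1.96,-1.52,-3.14]);hi=np.array([2.52,1.74,1.37,2.02,1.47,3.14])
def ik(x,T,y,q):
    g=lambda q:(lambda o:np.r_[(o[0]-x)/10,(o[1]-T)*30,(o[3]-y)*30])(fk(q,P))
    return least_squares(g,np.clip(q,lo+1e-3,hi-1e-3),bounds=(lo,hi))
E
python3 - <<'E'
from kin import *
print(P.round(1)); print([np.round(fk(q,P)[0]-x,1).tolist() for q,x in D]); q=D[4][0];print(fk(q,P)[3],fk(D[5][0],P)[3])
L=np.array([645.5,-18,142.]); tilt=np.radians(7)
for hd in(30,40,50,60):
    h=np.radians(hd); hv=np.array([np.cos(h),np.sin(h),0]); up=np.array([0,0,1.])
    X=L-83.4*(np.cos(tilt)*hv-np.sin(tilt)*up); print(hd,X)
    q=np.array([-.2,.4,.1,1.3,0,.5])
    for k in range(13):
        a=min(k,9)/9*(np.pi/2-tilt); T=np.sin(a)*hv-np.cos(a)*up; y=np.cos(a)*hv+np.sin(a)*up
        x=X+[0,0,130-130*max(0,k-9)/3]; s=ik(x,T,y,q); q=s.x
        if k in(0,3,6,9,12) or s.cost>.1: print(k,round(s.cost,3),q.round(2),np.minimum(q-lo,hi-q).min().round(2),fk(q,P)[2].round())
E
```

```text
[509.8   0.  385.4  60.  297.9 324.1  72.9  -0.  119.5]
[[-0.0, 0.0, 0.0], [0.0, 0.0, 0.0], [0.0, 0.0, 0.0], [0.0, -0.0, -0.0], [-0.0, 0.0, -0.0], [-0.0, 0.0, 0.0]]
[ 0.9569915   0.29011065 -0.00175325] [ 0.03033718 -0.00271118  0.99953604]
30 [573.81184684 -59.38917452 152.16390324]
0 0.0 [-0.23  0.37  0.1   1.3  -0.    0.82] 0.72 [574. -59. 726.]
3 0.0 [-0.45  0.1  -0.37  0.82  0.39  0.65] 0.93 [ 413. -120.  684.]
6 0.0 [-0.7   0.04 -0.75  0.31  0.88  0.57] 0.55 [ 302. -159.  574.]
9 0.0 [-0.84  0.4  -1.17 -1.03  1.33  1.05] 0.13 [ 227. -144.  383.]
12 0.0 [-0.84  0.89 -1.2  -1.55  1.33  1.05] 0.1 [ 227. -144.  253.]
40 [582.0881057  -71.20889712 152.16390324]
0 0.0 [-0.25  0.39  0.12  1.3  -0.    0.63] 0.72 [582. -71. 726.]
3 0.0 [-0.49  0.19 -0.26  0.93  0.45  0.42] 1.02 [ 447. -157.  687.]
6 0.0 [-0.73  0.19 -0.55  0.63  0.95  0.24] 0.52 [ 360. -227.  584.]
9 0.0 [-0.86  0.41 -0.73  0.32  1.45  0.11] 0.02 [ 327. -268.  441.]
12 0.0 [-0.86  0.69 -0.8  -0.02  1.45  0.11] 0.02 [ 327. -268.  311.]
50 [592.29110288 -81.4118943  152.16390324]
0 0.0 [-0.26  0.41  0.16  1.32 -0.    0.44] 0.7 [592. -81. 726.]
3 0.0 [-0.51  0.28 -0.14  1.06  0.47  0.21] 0.96 [ 486. -191.  688.]
6 0.0 [-0.74  0.34 -0.33  0.96  0.96 -0.07] 0.51 [ 426. -290.  586.]
9 0.0 [-0.85  0.71 -0.28  1.47  1.38 -0.9 ] 0.09 [ 447. -397.  397.]
12 0.0 [-0.85  0.92 -0.3   1.24  1.38 -0.9 ] 0.09 [ 447. -397.  267.]
60 [604.11082548 -89.68815316 152.16390324]
0 0.0 [-0.27  0.44  0.2   1.33 -0.    0.26] 0.69 [604. -90. 726.]
3 0.0 [-0.52  0.38  0.01  1.2   0.48  0.  ] 0.82 [ 529. -220.  689.]
6 0.0 [-0.73  0.5  -0.09  1.27  0.94 -0.35] 0.53 [ 496. -343.  581.]
9 0.0 [-0.82  0.87 -0.01  1.86  1.25 -1.19] 0.16 [ 518. -449.  368.]
12 0.0 [-0.82  1.06 -0.01  1.67  1.25 -1.19] 0.22 [ 518. -449.  238.]
```

The fitted model now reproduces all readings exactly. The lens will approach from heading 60° (from the right side), tilted 7°, which keeps at least 0.16 rad of joint margin. First I reverse the pitch to tool-down.

Call:
carry_out([
  [0, 0, 0, 0.13, 0.9, 0],
  [0, 0, 0, 0.26, 1.85, 0],
  [0, 0, 0, 0.4, 2.8, 0],
  [0, 0, 0, 0.53, 3.7, 0],
  [0, 0, 0, 0.66, 4.65, 0],
  [0, 0, 0, 0.8, 5.57, 0],
  [0, 0, 0, 0.8, 5.57, 0],
  [0, 0, 0, 0.8, 5.57, 0],
])

```text
clock: 21.22
ee_pos: [665.3, 12.3, 305.6]
tool_rot: [2.388, 0.014, 1.417]
ft_force: [1.7, -0.5, -0.9]
opening: 0.155
finger_force: 60.7
```

Call:
carry_out([
  [-0.2, -0.3, 0, 0.13, 0.9, 0],
  [-0.4, -0.6, 0, 0.26, 1.85, 0],
  [-0.6, -1, 0, 0.4, 2.8, 0],
  [-0.8, -1.4, 0, 0.53, 3.7, 0],
  [-1, -1.8, 0, 0.66, 4.65, 0],
  [-1.22, -2.05, -0.4, 0.83, 5.34, 0],
  [-1.22, -2.05, -0.4, 0.83, 5.34, 0],
  [-1.22, -2.05, -0.4, 0.83, 5.34, 0],
])

```text
clock: 22.22
ee_pos: [603.6, -90.2, 283.7]
tool_rot: [3.138, 0.01, 1.427]
ft_force: [0.7, 1.1, -0.4]
opening: 0.157
finger_force: 60.7
```

Call:
carry_out([
  [0, 0, 0, 0, 0, 1.2],
  [0, 0, 0, 0, 0, 2.4],
  [0, 0, 0, 0, 0, 3.6],
  [0, 0, 0, 0, 0, 4.8],
  [0, 0, 0, 0, 0, 6],
  [0, 0, 0, 0, 0, 7.2],
  [0, 0, 0, 0, 0, 8.3],
  [0, 0, 0, 0, 0, 8.6],
  [0, 0, 0, 0, 0, 8.6],
])

```text
clock: 23.35
ee_pos: [603.0, -89.9, 284.5]
tool_rot: [3.138, 0.013, 2.628]
ft_force: [0.2, 0.7, -0.2]
opening: 0.153
finger_force: 60.7
```

```bash
python3 - <<'E'
from h import *
s=bot.get_state(); M=R.from_euler('xyz',s["tool_rot"]).as_matrix(); print(s["clock"],s["ee_pos"],s["joints"],s["finger_force"]); print(M.round(3)[:,1:])
h=np.radians(60); hv=np.array([np.cos(h),np.sin(h),0]); up=np.array([0,0,1.]);a=np.radians(83)
T=np.sin(a)*hv-np.cos(a)*up; y=np.cos(a)*hv+np.sin(a)*up; G=np.c_[np.cross(y,T),y,T]
print("rotvec units",np.degrees(R.from_matrix(G@M.T).as_rotvec())/8, "shift to over",(np.array([645.5,-18,272])-83.4*T-s["ee_pos"])/50)
E
```

```text
23.35 [603.00877248 -89.90609116 284.53602207] [-2.67869573e-01  4.25956019e-01  1.84097980e-01  1.31518334e+00
  9.69637705e-06  2.46088221e-01] 60.72401404380798
[[ 0.492  0.013]
 [ 0.871 -0.004]
 [ 0.003 -1.   ]]
rotvec units [ 9.02758964 -5.06420042  0.01257342] shift to over [ 0.02204106  0.00435876 -0.04744238]
```

Call:
carry_out([
  [0, 0, 0, 0.9, -0.5, 0],
  [0, 0, 0, 1.8, -1.01, 0],
  [0, 0, 0, 2.7, -1.51, 0],
  [0, 0, 0, 3.6, -2.02, 0],
  [0, 0, 0, 4.5, -2.52, 0],
  [0, 0, 0, 5.4, -3.03, 0],
  [0, 0, 0, 6.3, -3.53, 0],
  [0, 0, 0, 6.3, -3.53, 0],
  [0, 0, 0, 6.3, -3.53, 0],
])

```text
clock: 24.48
ee_pos: [603.2, -90.6, 283.5]
tool_rot: [2.134, 0.003, 2.62]
ft_force: [0.4, -0.6, -0.5]
opening: 0.157
finger_force: 60.8
```

Call:
carry_out([
  [0, 0, 0, 0.5, -0.3, 0],
  [0, 0, 0, 1, -0.6, 0],
  [0, 0, 0, 1.5, -0.85, 0],
  [0, 0, 0, 2, -1.1, 0],
  [0, 0, 0, 2.4, -1.35, 0],
  [0, 0, 0, 2.73, -1.53, 0],
  [0, 0, 0, 2.73, -1.53, 0],
  [0, 0, 0, 2.73, -1.53, 0],
])

```text
clock: 25.48
ee_pos: [603.1, -90.1, 283.6]
tool_rot: [1.696, -0.0, 2.622]
ft_force: [-0.1, -0.4, -1.2]
opening: 0.155
finger_force: 60.9
```

```bash
cat > chk.py <<'E'
from h import *
a=bot.camera("scene"); b=bot.camera("top")
s=bot.get_state(); M=R.from_euler('xyz',s["tool_rot"]).as_matrix(); print(s["clock"],s["ee_pos"],s["joints"],s["finger_force"]); print(M.round(3)[:,1:])
c=s["ee_pos"]+83.4*M[:,2]; print("lens est",c,"to go",(np.array([645.5,-18,142])-c)/50)
E
python3 chk.py
```

```text
25.575 [602.99876473 -90.34074082 283.77499394] [-0.82141488  0.86741824 -0.00589103  1.86766879  1.24564125 -1.1891553 ] 60.86604952812195
[[ 0.062  0.493]
 [ 0.108  0.861]
 [ 0.992 -0.125]]
lens est [644.14580616 -18.54572206 273.38479357] to go [ 0.02708388  0.01091444 -2.62769587]
```

Call:
carry_out([
  [0.03, 0.01, -0.4, 0, 0, 0],
  [0.03, 0.01, -0.9, 0, 0, 0],
  [0.03, 0.01, -1.4, 0, 0, 0],
  [0.03, 0.01, -1.9, 0, 0, 0],
  [0.03, 0.01, -2.2, 0, 0, 0],
  [0.03, 0.01, -2.45, 0, 0, 0],
  [0.03, 0.01, -2.6, 0, 0, 0],
  [0.03, 0.01, -2.6, 0, 0, 0],
  [0.03, 0.01, -2.6, 0, 0, 0],
])

```text
clock: 26.7
ee_pos: [604.5, -90.4, 153.2]
tool_rot: [1.694, -0.002, 2.62]
ft_force: [-0.4, 0.3, -1.9]
opening: 0.159
finger_force: 60.9
```

```bash
cat >> chk.py <<'E'
def frame(M,c,w,t):
    return [c+M@np.array([a,t_,b]) for a in(-38,38) for b in(-32,32) for t_ in(-5,5)]
out=[]
for n,im,(u,v) in(("scene",a,(288,165)),("top",b,(276,120))):
    g=cv2.resize(im[v:v+100,u:u+100],(400,400),interpolation=cv2.INTER_CUBIC)[:,:,::-1].copy()
    cv2.polylines(g,[((hull(n,frame(M,c,0,0))-[u,v]+.5)*4).astype(np.int32)],True,(0,255,0),1)
    for X in ([645.5,-18,78],): cv2.circle(g,tuple(((proj(n,X)[0]-[u,v]+.5)*4).astype(int)),3,(255,0,255),-1)
    out.append(g)
cv2.imwrite("pics/h.png",np.hstack(out))
E
python3 chk.py
```

```text
26.8 [604.47271418 -90.41993979 153.2246038 ] [-0.81991755  1.05846903 -0.00747381  1.67681116  1.2486406  -1.1887069 ] 60.85255265235901
[[ 0.063  0.494]
 [ 0.106  0.86 ]
 [ 0.992 -0.123]]
lens est [645.70691617 -18.65542549 142.97008898] to go [-0.00413832  0.01310851 -0.01940178]
```

View pics/h.png

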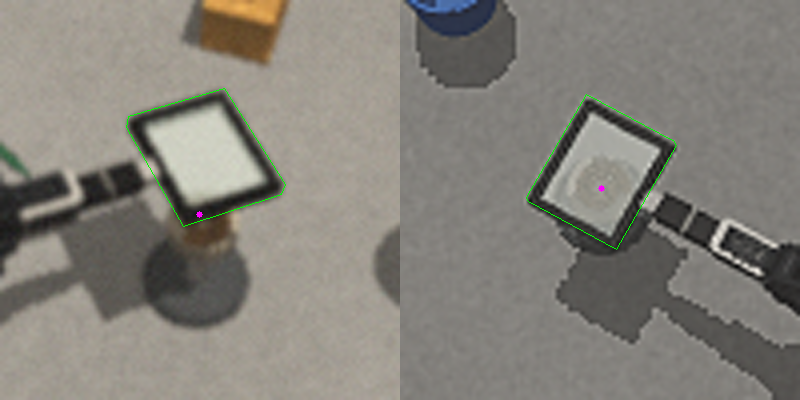

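The model outline matches the lens in both views, and the fossil (magenta at (601,188)) shows through the glass. The top camera sees the lens from slightly off vertical. I'll let it settle and hand in.

Call:
carry_out([
  [0, 0, 0, 0, 0, 0],
  [0, 0, 0, 0, 0, 0],
  [0, 0, 0, 0, 0, 0],
  [0, 0, 0, 0, 0, 0],
  [0, 0, 0, 0, 0, 0],
  [0, 0, 0, 0, 0, 0],
])

```text
clock: 27.55
ee_pos: [604.3, -90.3, 152.7]
tool_rot: [1.694, -0.003, 2.62]
ft_force: [-0.7, -0.4, -2.2]
opening: 0.156
finger_force: 60.9
```

```bash
python3 -c "
from bench import bot
s=bot.get_state(); print(s['ee_pos'],abs(s['joint_velocities']).max(),s['ft_force'],s['finger_force']); print(bot.job_done())"
```

```text
[604.34417019 -90.29119054 152.72486711] 0.001802341030300307 [-0.69387664 -0.35165975 -2.15931625] 60.85277795791626
the job is handed in; nothing more can be done
None
```

I handed the job in at about 27.5 s with no verdict returned: the fossil lies flat on the stand within about 1 mm of centre, and the lens is held still over it, tilted about 7°, its glass within about 1 mm of the fossil's axis and about 64 mm above its top.

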